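Close the touch guard and lock in the fuse carrier

ROBOT

A 6-joint arm with a two-finger parallel gripper is mounted at the origin on the work surface. World frame = base frame: x ahead of the robot, y to its left, z up, the work surface at z = 0. Lengths are in m, angles in rad, forces in N, time in s.
With the tool pointing down it reaches from about 0.35 to 0.975 m from the base axis. Payload 4.9 kg.
Tool frame: the origin (TCP) lies on the centre line of the jaws, within the pads' length; the fingertips stand 14 mm ahead of it and the grasp point (between the pads) lies 5 mm behind it; z points along the fingers, y is the direction in which the jaws open and shut (so a half turn about z gives the same grasp; the last joint's range is limited). The gripper opens to 85 mm and grips with 20 to 120 N. Pads are 22 mm wide; open, the fingers measure 114 mm over their backs; the gripper's body (76 mm by 85 mm) begins 54 mm behind the grasp point. The pads swing forward as they close: fully open they stand 13 mm farther back than shut.
Start: joints at [1.195, 0.053, 1.613, -0, 1.476, -0.119], TCP at [0.159, 0.604, 0.245] pointing down, gripper open.
Joint ranges: [-3.01, 3.01], [-1.01, 2.22], [0.06, 2.58], [-1.02, 4.17], [0.09, 2.62], [-3.14, 3.14]. Speed limits (rad/s): [2.57, 2.57, 3.14, 3.14, 3.14, 3.14].

INTERFACE

Orientations are given as a unit quaternion [w, x, y, z].
In Python, from rig import get_obs, snapshot, calibration, order, regions_of gives the robot as it stands.
- The arm moves only by the shell command python3 -m jog 'ROWS' [FORCE]. ROWS is JSON, a list of rows, each a list of 7 numbers: the gripper command: -1 is shut, 1 is fully open, values between are in proportion, then the shift along the tool's x, y, z in cm, then the turn, a rotation vector about the tool's x, y, z in rad. A call has 1 to 12 rows; each row shifts and turns the commanded pose from where the row before left it, along the tool's axes as they then stand; what a row does not reach is not made up. A row lasts 1/12 s, in which the tool goes at most 41.7 mm and 7.16 degrees, less where a joint would pass 70% of its speed; a pose out of reach is approached as far as the arm can. A call is refused whole if a number of a shift passes 4.17 or a number of a turn 0.125, either way. A call with a gripper value outside its range is refused whole. The fingers move at their own pace and stop on an object; FORCE is the grip in N (left out, the last holds). Time passes only in rows, so rows that do not move let the fingers close. It gives the time, the measured TCP pose, the force and the opening at its end, in the units of the state.
- get_obs(): the state, without advancing time (a new reading comes with each control period).
- snapshot(name): name is "side" or "top"; returns (picture, depth): 384x512x3 uint8, red, green, blue; 384x512 float32, m along the optical axis (not along the pixel's ray), 0 where there is no reading.
- calibration(name): a dict with "fov_y" (degrees; the focal length in pixels is half the picture's height over the tangent of half this angle, whatever the lens; pixels are square), "cx", "cy" (the principal point, pixels), "k1" (the pictures are not rectified: a ray, as slopes to the right and down, at radius r is drawn at 1 + k1 r^2 times it, then the intrinsics apply), "camera_from_world" (4x4, takes a point from world to camera coordinates). Camera axes: x right, y up, looking along -z (the intrinsics and any distortion apply to the point x, -y, -z); pixel columns grow to the right and rows downward; lengths in m; the calibration is good to about 2 mm. A picture is of the moment at which its call begins. calibration takes no time and is no camera call.
- order.close_job(): hands the job in, once; it reports no verdict.
Trained networks look in the newest picture that a camera, given by its name, has taken for a name from the list of things; names that differ only in an ending like _2 or _b are one class to them, and where a whole thing is asked for, a point or a joint stands for the part that bears it (a point fixed in the world has none). Each returns a list of dicts, best first, with "p" (0 to 1); they miss things now and then, are a little off and sometimes report something else, mostly with a low value. They report only what shows in the picture. A call takes as long as a camera call.
- regions_of(camera, name): "region" (384x512 bool, what is visible of it) and "pixel" ([column, row] in pixels, amid what is visible of it).
The state is a dict: "time_s": time; "q": joint angles; "qd": joint speeds; "joint_efforts": joint torques, N m; "ee_pos": TCP position; "ee_rot": TCP orientation; "ft_force": force on the tool from outside, world axes, zero at the start; "moment": the same for the moment, N m; "gripper_width": finger opening in m.
Only numpy, scipy, OpenCV 4.12 (cv2) and the standard library are available. Lean on these libraries where they do the work, as an engineer would, in place of code of your own. Each camera call takes 0.05 s, during which the arm holds its last target.

TASK

Lower the flat touch guard by its handle over the converter's two locating pins until it lies flush on its rails, and let go. Then take the larger fuse carrier from the rack, push it into the fuse holder that stands up through the guard, and twist it a quarter turn clockwise (seen from above) to its stop. Finish while holding: still gripping the carrier and pressing it fully down against its spring, so that I can meter the contact; leave the spare carrier, meter, tape and screwdriver alone.

Things in the scene. Friction and masses are not known exactly. Their poses are not given: they have to be found in the camera images.
- converter: Open-frame power converter, 240 (x) x 190 (y) mm, fixed; origin at the centre of its underside. On its 70 mm high deck stand two white rails (16 mm wide, 140 mm long in y, centred at x = +-73 mm, tops 85 mm up), each with a steel locating pin, copper bars, and the white fuse holder at (38, 0) mm. The guard is home with its origin at (0, 0, 85) mm and its x axis along the converter's x.
- holder_mouth (a point): Centre of the fuse holder's top rim, 95 mm up; axes as the converter's. White collar 45 mm outside, bore 27 mm; two entry slots (10 mm wide, out to 20 mm from the axis) on its +x and -x sides. Below the lip each lug can run 90 deg clockwise to a stop, only while the flange is within 1.5 mm of the rim. Let go at the stop, the carrier springs up 5 mm into a recess and stays locked there.
- contact (a joint): Sprung brass contact in the holder, m pressed down (0 = free). The fuse tip meets it with the carrier's flange 8 mm above the rim: 3 N there, 7 N at 0.008 when the flange sits on the rim, which is a hard stop.
- pin_a (a point): Foot of the locating pin at (73, -30) mm of the converter, on the rail top, 85 mm above the bench; axes as the converter's. The pin is 8 mm in diameter and 25 mm tall, its top 7 mm tapered.
- pin_b (a point): Foot of the locating pin at (-73, 30) mm of the converter, on the rail top, 85 mm above the bench; axes as the converter's. The pin is 8 mm in diameter and 25 mm tall, its top 7 mm tapered.
- guard: Touch guard: grey plastic plate 170 (x) x 125 (y) x 5 mm, about 0.2 kg, loose, flat on the bench on one side of the converter, right side up; origin at the centre of its underside. Holes: 50 mm at (38, 0) mm for the fuse holder, 10.5 mm at (73, -30) and (-73, 30) mm for the pins; it fits only one way round. Black bow handle across it (along y) at x = -22 mm.
- guard_handle (a point): Centre of the guard's handle bar, 38 mm above the plate's underside; axes as the guard's. The bar runs along y: 10 mm thick (x), 14 mm high, 90 mm long with 33 mm high legs at its ends, 66 mm free between the legs.
- guard_hole_a (a point): Centre of the guard's pin hole at (73, -30) mm, on its underside; goes over pin_a.
- guard_hole_b (a point): Centre of the guard's pin hole at (-73, 30) mm, on its underside; goes over pin_b.
- rack: Aluminium rack with a 190 (x) x 80 (y) mm top plate, 70 mm high, fixed on the bench on the other side of the converter from the guard; origin at the centre of its underside. Two 41 mm holes at x = +-45 mm, in which the two fuse carriers hang upright by their flanges, either one in either hole.
- carrier: The larger fuse carrier, black, 0.11 kg: flange 56 mm across, 5 mm thick; bar grip along x on it, 36 (x) x 12 (y) mm, 5 to 35 mm above the origin; below, a 23 mm skirt, then a 14 mm white fuse ending 58 mm down. Origin: centre of the flange's underside; seated, it is at holder_mouth. Two lugs in line with the bar (+x, -x), 6 mm wide, out to 18 mm, 10.5 to 15.5 mm down. A half turn looks the same.
- carrier_grip (a point): Point in the bar grip of the larger carrier, 26 mm above its origin, 9 mm under the bar's top; axes as the carrier's. Gripped with the grasp point here, the fingertips clear the flange.
- spare: The smaller spare fuse carrier in the rack's other hole: flange 44 mm, bar grip 26 x 9 x 16 mm; leave alone. Origin at the centre of the flange's underside.
- meter: Hand-held multimeter, 185 x 86 x 36 mm, lying on the bench; leave alone. Origin at the centre of its underside.
- tape: Roll of black tape, 68 mm diameter, 19 mm high, lying on the bench; leave alone. Origin at the centre of its underside.
- screwdriver: Screwdriver 190 mm long lying on the bench beyond the converter; leave alone. Origin at the centre of its underside.
- carrier_lug (a point): Outer end of the larger carrier's lug on its +x side, 18 mm from the axis and 13 mm below the origin; axes as the carrier's.

How it is judged:
On the way, in this order (a step that is already met when the one before it is completed fails the run):
1. the guard lies flush on its rails over both pins and is let go (horizontal distance between guard_hole_a and pin_a below 0.003 m and horizontal distance between guard_hole_b and pin_b below 0.003 m and z of guard in the frame of pin_a below 0.002 m and angle between guard's own z axis and vertical below 0.02 rad and contact force between the fingers and guard below 0.1 N), for 0.2 s.
2. the larger carrier is pushed fully into the holder with its lugs still in the entry slots (horizontal distance between carrier and holder_mouth below 0.004 m and z of carrier in the frame of holder_mouth below 0.003 m and angle between the x axis of carrier and the x axis of converter, either way round below 0.4 rad), for 0.05 s.
3. it is turned a quarter turn to its stop (angle between the x axis of carrier and the y axis of converter, either way round below 0.2 rad and z of carrier in the frame of holder_mouth below 0.006 m and horizontal distance between carrier and holder_mouth below 0.004 m), for 0.1 s.
At the end, for the whole second after the job is handed in: Guard flush on its rails (2 mm, 0.02 rad), both holes within 3 mm of the pins. Larger carrier in the holder (4 mm of its axis, tilt under 0.09 rad), turned a quarter turn within 0.2 rad, gripped (over 2 N) and pressed down, flange within 2.5 mm of the rim (free, it rises 5 mm); all still (horizontal distance between guard_hole_a and pin_a below 0.003 m and horizontal distance between guard_hole_b and pin_b below 0.003 m and z of guard in the frame of pin_a below 0.002 m and angle between guard's own z axis and vertical below 0.02 rad and angle between the x axis of carrier and the y axis of converter, either way round below 0.2 rad and horizontal distance between carrier and holder_mouth below 0.004 m and z of carrier in the frame of holder_mouth below 0.0025 m and angle between carrier's own z axis and vertical below 0.09 rad and contact force between the fingers and carrier above 2 N and linear speed of each of carrier, guard below 0.02 m/s); the arm keeps its last pose, push and grip.
It fails at once if a bystander is disturbed (moved more than 20 mm) (distance of any of spare, meter, tape, screwdriver from where it was at the start of the episode above 0.02 m).
It fails at once if the carrier is forced anticlockwise in the holder (z of carrier in the frame of holder_mouth below 0.006 m and horizontal distance between carrier and holder_mouth below 0.006 m and ((x of carrier_lug in the frame of holder_mouth above 0.006 m and y of carrier_lug in the frame of holder_mouth above 0.008 m) or (x of carrier_lug in the frame of holder_mouth below -0.006 m and y of carrier_lug in the frame of holder_mouth below -0.008 m))).
It also fails if it takes over 59 s, if anything falls off the work surface, if the arm or the gripper's body presses on something with over 40 N, if the wrist force passes 120 N, or if a joint passes its speed limit or range.

## Working session

There is one attempt and no reset: what is moved stays moved. The work goes in short steps, Python scripts to look and compute and a shell command to move; the robot and the scene stay as the last step left them, time stands still between calls to the robot, and variables do not carry over. Pictures are saved under pics/ and viewed, and the job is handed in when it is done.

```bash
ls; mkdir -p pics
python3 - <<'E'
from rig import *
import cv2
for n in("side","top"):
    p,d=snapshot(n); cv2.imwrite(f"pics/{n}0.png",p[:,:,::-1]); c=calibration(n); print(n,c)
o=get_obs(); print(o)
E
```

```text
pics
side {'fov_y': 57.68296824470029, 'cx': 255.3518965690318, 'cy': 192.3246039085492, 'k1': -0.06937868380200936, 'camera_from_world': array([[ 0.98703518, -0.15880274,  0.02330743, -0.57075929],
       [ 0.075122  ,  0.58540011,  0.80725671, -0.1275841 ],
       [-0.14183875, -0.79503988,  0.58974008, -0.90159827],
       [ 0.        ,  0.        ,  0.        ,  1.        ]])}
top {'fov_y': 46.69862166870517, 'cx': 257.71289950498164, 'cy': 189.4851988135618, 'k1': 0.0113158038770408, 'camera_from_world': array([[-1.19221363e-01, -9.92867682e-01,  1.82534741e-04,
         6.16141432e-02],
       [ 9.66891160e-01, -1.16060377e-01,  2.27269607e-01,
        -5.89040432e-01],
       [-2.25627463e-01,  2.72718836e-02,  9.73831860e-01,
        -1.08681715e+00],
       [ 0.00000000e+00,  0.00000000e+00,  0.00000000e+00,
         1.00000000e+00]])}
{'time_s': 0.1, 'q': array([ 1.19499010e+00,  5.33130204e-02,  1.61416632e+00, -8.34725143e-06,
        1.47604897e+00, -1.18991837e-01]), 'qd': array([-8.65967030e-05, -1.95273389e-03, -1.59333408e-03, -1.68830078e-05,
       -2.22677661e-03, -4.74221619e-04]), 'joint_efforts': array([-1.23297345e-04, -3.94901383e+01, -3.71365607e+01, -1.62516071e-04,
        3.88324013e-03, -5.82368202e-06]), 'ee_pos': array([0.15854223, 0.60398372, 0.24416646]), 'ee_rot': array([-2.32976209e-04,  1.28054159e-01,  9.91766704e-01, -9.39375967e-04]), 'ft_force': array([-0.18875619, -0.04278658, -0.85755193]), 'moment': array([ 0.05523697, -0.02694838, -0.00458972]), 'gripper_width': 0.0855277195326649}
```

View pics/side0.png

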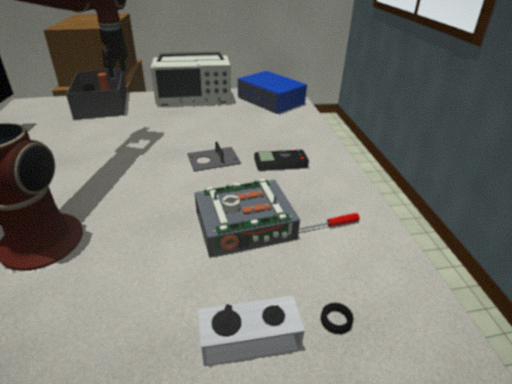

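View pics/top0.png

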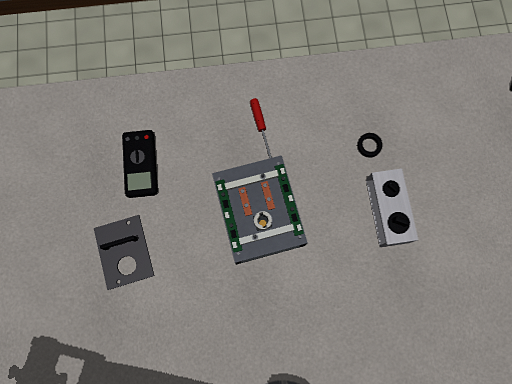

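The top view shows the guard (125,252), converter (260,210) with its holder at (263,220), and the rack (395,208) with the larger carrier at (399,223). Next I'll measure them.

```bash
cat > h.py <<'E'
import numpy as np, cv2
from rig import *
def K(c):
    f=192/np.tan(np.radians(c['fov_y']/2)); return np.array([[f,0,c['cx']],[0,f,c['cy']],[0,0,1.]])
def rays(c,px):
    px=np.asarray(px,float).reshape(-1,1,2)
    return cv2.undistortPointsIter(px,K(c),np.array([c['k1'],0,0,0,0.]),None,None,(3,50,1e-10)).reshape(-1,2)
def atz(c,px,z):  # pixel -> world point at height z
    r=rays(c,px); M=c['camera_from_world']; R,t=M[:3,:3],M[:3,3]; o=-R.T@t
    d=np.c_[r[:,0],-r[:,1],-np.ones(len(r))]@R
    z=np.broadcast_to(z,len(r)); return o+d*((z-o[2])/d[:,2])[:,None]
def dep(c,px,dv):
    r=rays(c,px); M=c['camera_from_world']; R,t=M[:3,:3],M[:3,3]
    p=np.c_[r[:,0],-r[:,1],-np.ones(len(r))]*np.asarray(dv)[:,None]
    return (p-t)@R
def proj(c,P):
    M=c['camera_from_world']; p=np.asarray(P).reshape(-1,3)@M[:3,:3].T+M[:3,3]
    x=p[:,0]/-p[:,2];y=-p[:,1]/-p[:,2]; s=1+c['k1']*(x*x+y*y); k=K(c)
    return np.c_[k[0,0]*x*s+c['cx'],k[0,0]*y*s+c['cy']]
E
python3 - <<'E'
from h import *
for n in("top","side"):
    p,d=snapshot(n); c=calibration(n); np.save(f"{n}.npy",d); cv2.imwrite(f"{n}.png",p[:,:,::-1])
    for nm in("guard","converter","rack","carrier","spare","guard_handle","meter","tape","screwdriver"):
        for r in regions_of(n,nm)[:2]:
            m=r['region']; v,u=np.nonzero(m&(d>0)); 
            if len(u)==0: continue
            P=dep(c,np.c_[u,v],d[v,u])
            print(n,nm,round(r['p'],2),np.round(r['pixel'],1),len(u),'med',np.round(np.median(P,0),4),'zp',np.round(np.percentile(P[:,2],[2,50,98]),4))
            np.save(f"m_{n}_{nm}.npy",m) if r is not None and r['p']>.5 else 0
b=cv2.imread("top.png")
cv2.imwrite("pics/c1.png",cv2.resize(b[150:270,205:315],None,fx=5,fy=5,interpolation=cv2.INTER_CUBIC))
cv2.imwrite("pics/c2.png",cv2.resize(b[205:300,85:165],None,fx=6,fy=6,interpolation=cv2.INTER_CUBIC))
cv2.imwrite("pics/c3.png",cv2.resize(b[160:255,355:430],None,fx=6,fy=6,interpolation=cv2.INTER_CUBIC))
E
```

```text
top guard 0.66 [258.  211.7] 7007 med [ 0.538  -0.0052  0.0703] zp [0.0011 0.0703 0.0917]
top converter 0.59 [256.2 209.8] 6962 med [ 0.5386 -0.0053  0.0703] zp [0.0017 0.0703 0.0918]
top rack 0.95 [387.3 205.8] 2295 med [ 0.5102 -0.3341  0.0676] zp [-0.0005  0.0676  0.073 ]
top rack 0.38 [256.8 208.8] 7005 med [ 0.5388 -0.0047  0.0703] zp [0.001  0.0703 0.0917]
top carrier 0.84 [394.6 221.6] 354 med [ 0.4617 -0.3488  0.0751] zp [0.0697 0.0751 0.106 ]
top spare 0.68 [388.3 187.9] 206 med [ 0.552  -0.3472  0.074 ] zp [0.0682 0.074  0.0909]
top guard_handle 0.58 [124.5 248.7] 2778 med [0.4864 0.3652 0.0038] zp [-0.0018  0.0038  0.0439]
top meter 0.86 [143.4 164.7] 2004 med [0.7103 0.3005 0.0325] zp [0.0212 0.0325 0.0429]
top meter 0.54 [389.3 188.9] 212 med [ 0.5523 -0.3473  0.074 ] zp [0.0683 0.074  0.0909]
top tape 0.76 [368.5 142.3] 333 med [ 0.6962 -0.3329  0.0165] zp [0.0008 0.0165 0.0226]
top screwdriver 0.73 [256.8 115.7] 271 med [ 0.8191 -0.0356  0.022 ] zp [0.0092 0.022  0.0275]
side guard 0.65 [214.7 160.8] 835 med [0.4924 0.3519 0.0055] zp [0.0012 0.0055 0.0453]
side converter 0.87 [245.6 216.8] 6126 med [ 0.5414 -0.0571  0.0706] zp [0.0026 0.0706 0.0939]
side rack 0.83 [248.2 332.6] 4622 med [ 0.5126 -0.3739  0.0701] zp [0.0034 0.0701 0.0733]
side carrier 0.79 [225.1 321.2] 677 med [ 0.4636 -0.362   0.0769] zp [0.0722 0.0769 0.1067]
side spare 0.94 [274.2 316.3] 373 med [ 0.5533 -0.3581  0.0762] zp [0.0724 0.0762 0.0927]
side guard_handle 0.76 [214.4 159.5] 896 med [0.4872 0.3541 0.0054] zp [-0.0003  0.0054  0.045 ]
side meter 0.95 [280.7 164.4] 1003 med [0.7132 0.2708 0.0325] zp [0.0008 0.0325 0.0431]
side tape 0.91 [339.3 312.6] 632 med [ 0.6949 -0.3399  0.0187] zp [0.0004 0.0187 0.0222]
side tape 0.6 [341.3 219.3] 317 med [ 0.8108 -0.047   0.0195] zp [0.0084 0.0195 0.0269]
side screwdriver 0.72 [338.8 221.2] 365 med [ 0.8123 -0.0457  0.0181] zp [-0.001   0.0181  0.0269]
```

View pics/c1.png

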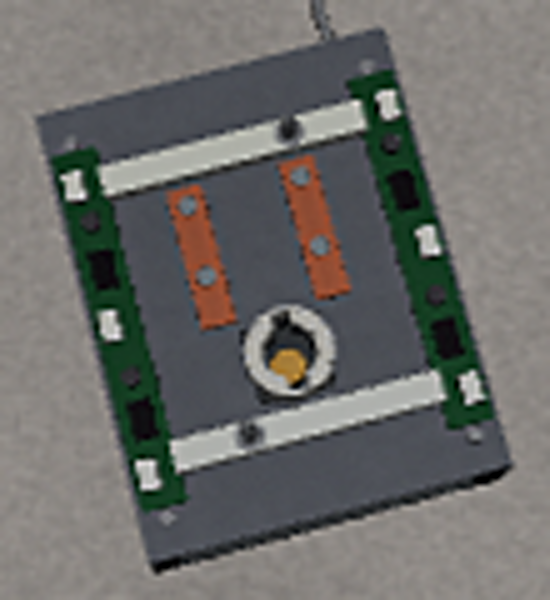

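View pics/c2.png

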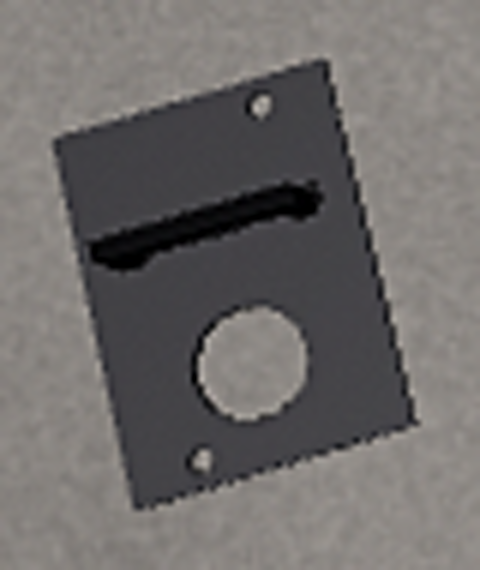

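View pics/c3.png

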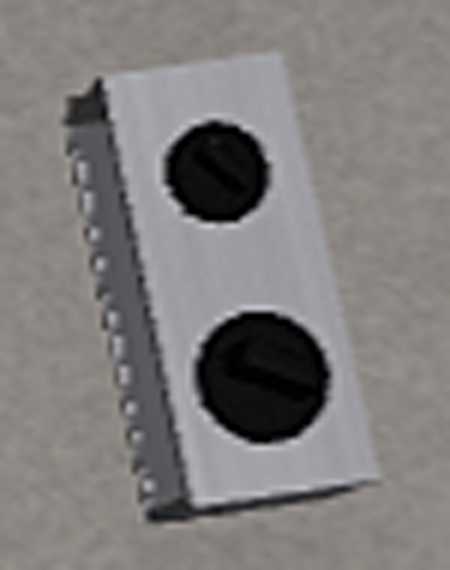

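Run:
```python
import cv2
b=cv2.imread("side.png")
cv2.imwrite("pics/s1.png",cv2.resize(b[170:260,185:310],None,fx=6,fy=6,interpolation=cv2.INTER_CUBIC))
cv2.imwrite("pics/s2.png",cv2.resize(b[135:180,180:250],None,fx=10,fy=10,interpolation=cv2.INTER_CUBIC))
cv2.imwrite("pics/s3.png",cv2.resize(b[290:365,190:310],None,fx=6,fy=6,interpolation=cv2.INTER_CUBIC))
```

```text
(no output)
```

View pics/s1.png

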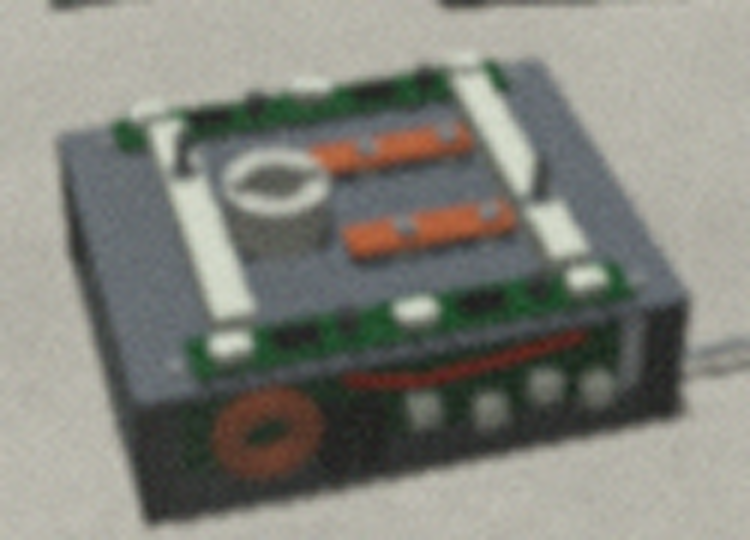

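View pics/s2.png

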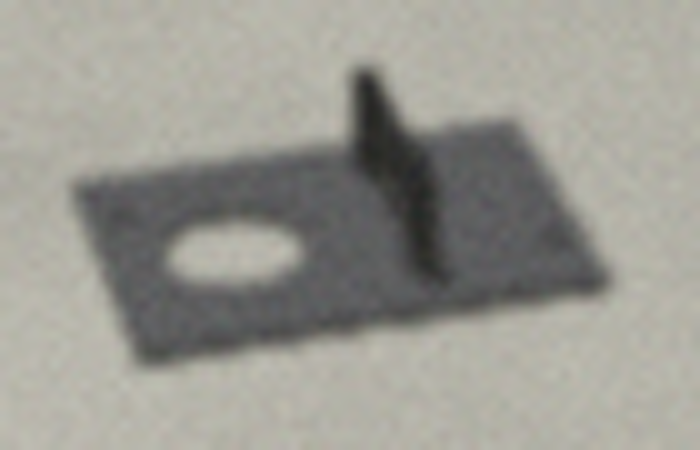

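View pics/s3.png

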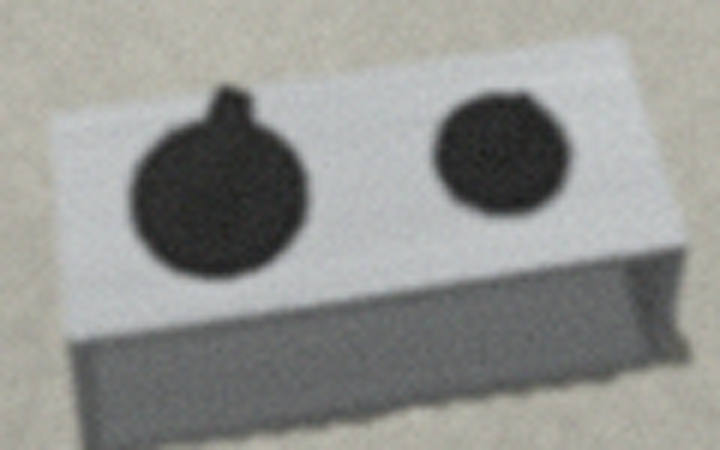

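```bash
cat > fit.py <<'E'
from h import *
from scipy.optimize import least_squares
def up(l,s,off): return (np.array(l,float)+.5)/s-.5+np.array(off)
def fit(groups,x0,name):
    # groups: (cam, localpts, px)
    def tf(x,L):
        c,s=np.cos(x[2]),np.sin(x[2]); L=np.asarray(L,float)
        return np.c_[x[0]+c*L[:,0]-s*L[:,1],x[1]+s*L[:,0]+c*L[:,1],L[:,2]]
    def res(x,g): return (proj(calibration(g[0]),tf(x,np.array(g[1])*1e-3))-g[2])
    for sel in [groups]+[[g] for g in groups]:
        s=least_squares(lambda x:np.concatenate([res(x,g).ravel() for g in sel]),x0,loss='soft_l1',f_scale=.5)
        print(name,'+'.join(g[0] for g in sel),np.round(s.x,4),'res',[np.round(res(s.x,g),1).tolist() for g in sel])
T=lambda l:up(l,5,(205,150)); S=lambda l:up(l,6,(185,170))
if __name__=="__main__":
    Lc=[[-120,-95,70],[-120,95,70],[120,95,70],[-81,-70,85],[-81,70,85],[81,-70,85],[65,-70,85],[81,70,85],[38,0,95],[73,-30,110],[-73,30,110]]
    Lt=T([[37,117],[382,30],[512,466],[98,172],[360,98],[178,470],[172,442],[445,398],[290,350],[249,429],[289,125]])
    Ls=[[120,-95,70],[120,95,70],[-120,95,70],[73,-30,110],[-73,30,110],[38,0,95],[81,70,85],[65,70,85],[-81,70,85]]
    Lsp=S([[62,135],[135,402],[690,300],[183,130],[541,160],[277,182],[212,318],[255,310],[590,252]])
    fit([("top",Lc,Lt),("side",Ls,Lsp)],[.54,0,np.pi+.25],"conv")
    G=lambda l:up(l,6,(85,205)); G2=lambda l:up(l,10,(180,135))
    g=[[-85,-62.5,5],[-85,62.5,5],[85,62.5,5],[85,-62.5,5],[-73,30,3],[73,-30,3],[38,0,3]]
    gp=G([[55,141],[327,60],[417,423],[137,508],[260,105],[202,460],[251,362]])
    gs=[[85,-62.5,5],[-85,-62.5,5],[-85,62.5,5],[85,62.5,5],[38,0,3]]
    gsp=G2([[77,187],[513,122],[610,280],[142,355],[236,252]])
    fit([("top",g,gp),("side",gs,gsp)],[.49,.36,np.pi+.25],"guard")
    Rk=lambda l:up(l,6,(355,160)); R2=lambda l:up(l,6,(190,290))
    r=[[-95,-40,70],[-95,40,70],[95,40,70],[95,-40,70]]
    fit([("top",r,Rk([[103,77],[285,55],[380,485],[190,507]])),("side",[r[3],r[0],r[1],r[2]],R2([[52,115],[622,38],[688,248],[68,340]]))],[.51,-.34,np.pi+.2],"rack")
    # carrier flange centre z=75 top surface
    print("carrier flange", atz(calibration("top"),Rk([[264,376]]),.075), atz(calibration("side"),R2([[219,196]]),.075))
    print("spare flange", atz(calibration("top"),Rk([[217,172]]),.075), atz(calibration("side"),R2([[503,153]]),.075))
E
python3 fit.py
python3 - <<'E'
from h import *
# carrier bar: points z>0.095
A=[]
for n in("top","side"):
    d=np.load(n+".npy");m=np.load(f"m_{n}_carrier.npy");c=calibration(n)
    m=cv2.dilate(m.astype(np.uint8),np.ones((5,5)))>0
    v,u=np.nonzero(m&(d>0));P=dep(c,np.c_[u,v],d[v,u]);b=P[(P[:,2]>.09)&(P[:,2]<.2)]
    q=b[:,:2]-b[:,:2].mean(0);w,V=np.linalg.eigh(q.T@q)
    print(n,len(b),b.mean(0),'ang deg',np.degrees(np.arctan2(V[1,1],V[0,1])),'ext',np.ptp(q@V,axis=0))
    for r in b[:: max(1,len(b)//40)]:pass
    dd=np.load(n+".npy");m=np.load(f"m_{n}_guard_handle.npy");v,u=np.nonzero(m&(dd>0));P=dep(c,np.c_[u,v],dd[v,u]);b=P[P[:,2]>.032]
    q=b[:,:2]-b[:,:2].mean(0);w,V=np.linalg.eigh(q.T@q)
    print(' handle',len(b),b.mean(0),np.degrees(np.arctan2(V[1,1],V[0,1])),np.ptp(q@V,axis=0))
E
```

```text
conv top+side [ 0.5457 -0.0059  3.2849] res [[[-0.4, -0.4], [0.6, -1.0], [0.5, -0.3], [-0.1, -1.2], [0.1, -0.0], [-0.2, 0.3], [-0.6, -0.3], [0.5, 0.2], [0.1, -0.1], [0.2, -0.0], [0.3, -1.2]], [[-1.0, -0.3], [-0.2, 0.4], [0.1, -0.4], [-0.6, -0.6], [-0.1, -1.3], [-0.4, -0.2], [0.4, 0.1], [-0.4, 0.2], [-0.6, -0.3]]]
conv top [ 0.545  -0.0056  3.2868] res [[[-0.5, -0.0], [0.4, -0.8], [0.4, -0.1], [-0.2, -0.8], [-0.1, 0.2], [-0.3, 0.6], [-0.7, 0.0], [0.5, 0.4], [-0.0, 0.2], [0.2, 0.3], [0.1, -0.9]]]
conv side [ 0.5469 -0.0068  3.2743] res [[[-0.3, -0.5], [-0.2, 0.3], [0.4, 0.1], [-0.1, -0.6], [0.4, -0.9], [0.0, -0.1], [0.5, 0.1], [-0.3, 0.3], [-0.2, 0.1]]]
guard top+side [0.4827 0.3631 3.3193] res [[[-0.4, -0.6], [-0.3, -0.6], [-0.1, 0.1], [-0.2, 0.4], [0.4, -0.2], [0.4, 0.1], [0.4, 0.1]], [[-0.5, -0.4], [0.3, -0.5], [0.4, 0.0], [-0.5, 0.3], [-0.2, -0.1]]]
guard top [0.4825 0.3631 3.3183] res [[[-0.4, -0.6], [-0.3, -0.5], [-0.1, 0.2], [-0.3, 0.4], [0.4, -0.2], [0.4, 0.2], [0.4, 0.1]]]
guard side [0.4831 0.3626 3.3245] res [[[-0.5, -0.3], [0.3, -0.5], [0.6, 0.0], [-0.2, 0.4], [-0.1, 0.0]]]
[... 215 characters left out ...]
.1, -0.3], [-0.3, -0.0], [0.1, 0.5]]]
rack side [ 0.5095 -0.3541  3.1597] res [[[-0.0, -0.2], [0.0, -0.1], [0.3, -0.0], [-0.3, 0.2]]]
carrier flange [[ 0.46337689 -0.35296578  0.075     ]] [[ 0.46414323 -0.35653994  0.075     ]]
spare flange [[ 0.55288278 -0.34984313  0.075     ]] [[ 0.55422262 -0.3538893   0.075     ]]
top 92 [ 0.46316236 -0.35094965  0.1015731 ] ang deg 61.68932372802459 ext [0.01179951 0.0367636 ]
 handle 162 [0.50345162 0.36704857 0.04227083] 100.06428465166752 [0.01135543 0.08968651]
side 170 [ 0.46361235 -0.35893276  0.10293644] ang deg 61.71758633922117 ext [0.01271154 0.03693259]
 handle 53 [0.50510697 0.35502369 0.04222225] 101.57701459227408 [0.01018661 0.0874487 ]
```

```bash
cat > go.py <<'E'
# python3 go.py x y z yaw_deg(of tool y): shift (cm) in the present tool frame, and turn (rotvec) to vertical tool with that yaw
import sys,numpy as np
from rig import get_obs
from scipy.spatial.transform import Rotation as R
o=get_obs();w,x,y,z=o['ee_rot'];r=R.from_quat([x,y,z,w])
a=list(map(float,sys.argv[1:]))
print('t',round(o['time_s'],2),'pos',o['ee_pos'].round(4),'yaw_y',np.degrees(np.arctan2(*r.as_matrix()[:2,1][::-1])).round(2),'tilt',np.degrees(np.arccos(-r.as_matrix()[2,2])).round(2),'q',o['q'].round(2),'F',o['ft_force'].round(2),'w',o['gripper_width'].round(4))
if a:
    t=np.radians(a[3]); yv=np.array([np.cos(t),np.sin(t),0]);zv=np.array([0,0,-1.]);T=R.from_matrix(np.c_[np.cross(yv,zv),yv,zv])
    print('shift cm now',(r.inv().apply(np.array(a[:3])-o['ee_pos'])*100).round(3),'after turn',(T.inv().apply(np.array(a[:3])-o['ee_pos'])*100).round(3),'turn',(r.inv()*T).as_rotvec().round(4))
E
python3 go.py 0.5044 0.3670 0.12 10.2
```

```text
Traceback (most recent call last):
  File "go.py", line 7, in <module>
    print('t',round(o['time_s'],2),'pos',o['ee_pos'].round(4),'yaw_y',np.degrees(np.arctan2(*r.as_matrix()[:2,1][::-1])).round(2),'tilt',np.degrees(np.arccos(-r.as_matrix()[2,2])).round(2),'q',o['q'].round(2),'F',o['ft_force'].round(2),'w',o['gripper_width'].round(4))
                                                                                                                                                                                                                                                ^^^^^^^^^^^^^^^^^^^^^^^^
AttributeError: 'float' object has no attribute 'round'
```

```bash
sed -i "s/o\['gripper_width'\].round(4)/round(o['gripper_width'],4)/" go.py; python3 go.py 0.5044 0.3670 0.12 10.2
```

```text
t 1.1 pos [0.1587 0.6045 0.2453] yaw_y 75.29 tilt 0.0 q [ 1.2   0.05  1.61  0.    1.48 -0.12] F [ 0.12 -0.08 -0.53] w 0.0856
shift cm now [-39.467 -14.191  12.529] after turn [-29.495  29.817  12.53 ] turn [-0.    -0.     1.136]
```

```bash
python3 -m jog '[[1,-3.29,-1.18,1,0,0,0],[1,-3.29,-1.18,1,0,0,0],[1,-3.29,-1.18,1,0,0,0],[1,-3.29,-1.18,1,0,0,0],[1,-3.29,-1.18,1,0,0,0],[1,-3.29,-1.18,1,0,0,0],[1,-3.29,-1.18,1,0,0,0],[1,-3.29,-1.18,1,0,0,0],[1,-3.29,-1.18,1,0,0,0],[1,-3.29,-1.18,1,0,0,0],[1,-3.29,-1.18,1,0,0,0],[1,-3.29,-1.18,1,0,0,0]]' 
python3 -m jog '[[1,0,0,0,0,0,0.1136],[1,0,0,0,0,0,0.1136],[1,0,0,0,0,0,0.1136],[1,0,0,0,0,0,0.1136],[1,0,0,0,0,0,0.1136],[1,0,0,0,0,0,0.1136],[1,0,0,0,0,0,0.1136],[1,0,0,0,0,0,0.1136],[1,0,0,0,0,0,0.1136],[1,0,0,0,0,0,0.1136],[1,0,0,0,0,0,0],[1,0,0,0,0,0,0]]'; python3 go.py 0.5044 0.3670 0.034 10.2
```

```text
time_s: 2.1
ee_pos: [0.506, 0.3661, 0.125]
ee_rot: [0.0, 0.128, 0.992, 0.0]
ft_force: [0.9, -0.3, 0.6]
gripper_width: 0.0856
time_s: 3.1
ee_pos: [0.5047, 0.3673, 0.1253]
ee_rot: [0.0, 0.64, 0.768, 0.0]
ft_force: [-0.2, 0.7, -0.2]
gripper_width: 0.0852
t 3.1 pos [0.5047 0.3673 0.1253] yaw_y 10.36 tilt 0.0 q [ 0.51  0.15  1.72 -0.    1.28  0.33] F [-0.25  0.69 -0.24] w 0.0852
shift cm now [-0.023 -0.03   9.133] after turn [-0.023 -0.03   9.133] turn [ 0.     -0.      0.0028]
```

Now I'll descend and close.

```bash
python3 -m jog '[[1,0,0,2.3,0,0,0],[1,0,0,2.3,0,0,0],[1,0,0,2.3,0,0,0],[1,0,0,1.5,0,0,0],[1,0,0,0.7,0,0,0],[1,0,0,0,0,0,0]]'; python3 go.py 0.5044 0.3670 0.034 10.2
python3 - <<'E'
from h import *
for n in("top","side"):
    p,d=snapshot(n); c=calibration(n); x,y=proj(c,get_obs()['ee_pos'])[0].astype(int); print(n,x,y)
    x=max(x,60);q=p[max(y-50,0):y+50,x-60:x+60,::-1]; cv2.imwrite(f"pics/g_{n}.png",cv2.resize(q,None,fx=6,fy=6,interpolation=cv2.INTER_CUBIC))
E
```

```text
time_s: 3.6
ee_pos: [0.5034, 0.3665, 0.0322]
ee_rot: [-0.001, 0.641, 0.767, -0.002]
ft_force: [-0.4, 0.3, -0.3]
gripper_width: 0.0856
t 3.6 pos [0.5034 0.3665 0.0322] yaw_y 10.26 tilt 0.22 q [ 0.51  0.27  1.76 -0.    1.12  0.33] F [-0.37  0.27 -0.26] w 0.0856
shift cm now [ 0.028  0.11  -0.185] after turn [ 0.028  0.11  -0.185] turn [-0.0037  0.0013  0.001 ]
top 118 241
side 219 149
```

View pics/g_top.png

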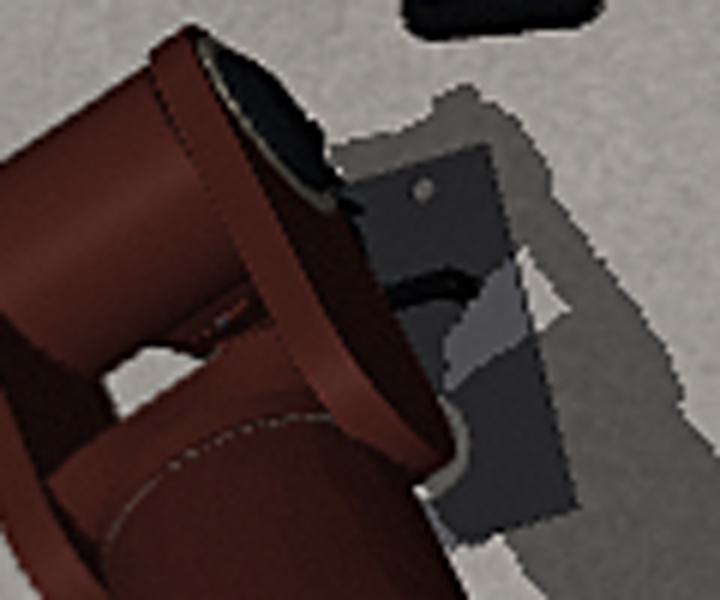

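View pics/g_side.png

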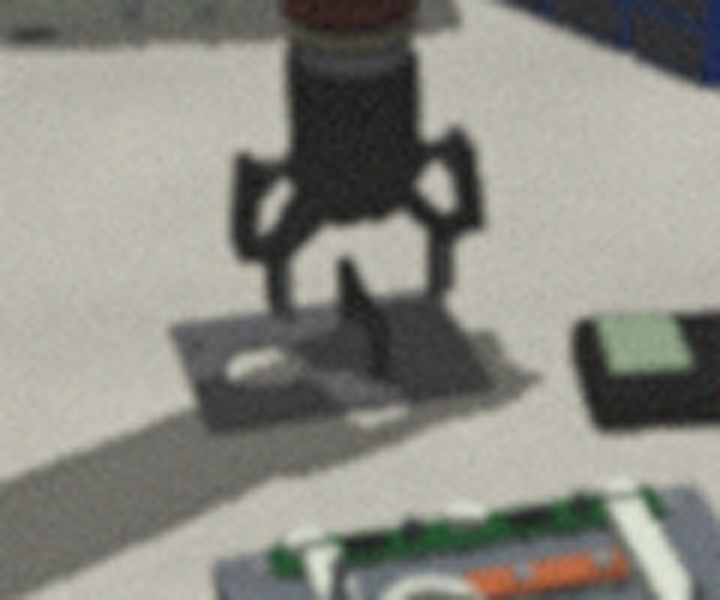

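The fingers straddle the handle bar, at (350,290) in the side crop. The arm hides most of the top view. Closing now.

```bash
python3 -m jog '[[1,0,0,-0.15,0,0,0],[-1,0,0,0,0,0,0],[-1,0,0,0,0,0,0],[-1,0,0,0,0,0,0],[-1,0,0,0,0,0,0],[-1,0,0,0,0,0,0],[-1,0,0,0,0,0,0],[-1,0,0,0,0,0,0],[-1,0,0,0,0,0,0],[-1,0,0,0,0,0,0]]' 60; python3 go.py 0.5044 0.3670 0.20 10.2
```

```text
time_s: 4.53
ee_pos: [0.5047, 0.3673, 0.036]
ee_rot: [0.0, 0.641, 0.767, 0.0]
ft_force: [-0.3, -0.9, 1.0]
gripper_width: 0.009
t 4.53 pos [0.5047 0.3673 0.036 ] yaw_y 10.2 tilt 0.01 q [ 0.51  0.26  1.75 -0.    1.13  0.33] F [-0.35 -0.87  0.98] w 0.009
shift cm now [ -0.025  -0.034 -16.401] after turn [ -0.026  -0.037 -16.401] turn [ 0.0002 -0.0001  0.    ]
```

```bash
python3 -m jog '[[-1,0,0,-2,0,0,0],[-1,0,0,-3.2,0,0,0],[-1,0,0,-3.2,0,0,0],[-1,0,0,-3.2,0,0,0],[-1,0,0,-3,0,0,0],[-1,0,0,0,0,0,0]]'; python3 go.py 0.5675 -0.0028 0.182 8.2
```

```text
time_s: 5.03
ee_pos: [0.5078, 0.3691, 0.1895]
ee_rot: [0.002, 0.641, 0.767, 0.006]
ft_force: [1.6, 1.7, -0.9]
gripper_width: 0.0088
t 5.03 pos [0.5078 0.3691 0.1895] yaw_y 10.2 tilt 0.7 q [ 0.51  0.09  1.67 -0.    1.37  0.33] F [ 1.65  1.74 -0.94] w 0.0088
shift cm now [-37.661  -0.723   0.595] after turn [-37.661   0.602   0.753] turn [ 0.0116 -0.0042  0.035 ]
```

```bash
python3 -m jog '[[-1,-1.5,-0.03,0,0,0,0],[-1,-2.8,-0.03,0,0,0,0],[-1,-3.6,-0.03,0,0,0,0],[-1,-3.6,-0.03,0,0,0,0],[-1,-3.6,-0.03,0,0,0,0],[-1,-3.6,-0.03,0,0,0,0],[-1,-3.6,-0.03,0,0,0,0],[-1,-3.6,-0.03,0,0,0,0],[-1,-3.6,-0.03,0,0,0,0],[-1,-3.4,-0.03,0,0,0,0],[-1,-2.8,-0.03,0,0,0,0],[-1,-1.83,-0.04,0,0,0,0]]';python3 -m jog '[[-1,0,0,0,0,0,0.017],[-1,0,0,0,0,0,0.018],[-1,0,0,0,0,0,0],[-1,0,0,0,0,0,0],[-1,0,0,0,0,0,0],[-1,0,0,0,0,0,0]]'; python3 go.py 0.5675 -0.0028 0.182 8.2
python3 - <<'E'
from h import *
for n in("top","side"):
    p,d=snapshot(n); c=calibration(n); np.save(f"{n}2.npy",d);cv2.imwrite(f"{n}2.png",p[:,:,::-1])
    if n=="top":q=p[140:280,200:320]
    else:q=p[120:260,180:320]
    cv2.imwrite(f"pics/h_{n}.png",cv2.resize(q[:,:,::-1],None,fx=4.25,fy=4.25,interpolation=cv2.INTER_CUBIC))
E
```

```text
time_s: 6.03
ee_pos: [0.5658, -0.0061, 0.1785]
ee_rot: [-0.002, 0.642, 0.766, -0.002]
ft_force: [-0.2, 0.2, -2.1]
gripper_width: 0.0085
time_s: 6.53
ee_pos: [0.5672, -0.0019, 0.1815]
ee_rot: [-0.0, 0.654, 0.756, -0.0]
ft_force: [-0.3, -1.2, -2.6]
gripper_width: 0.0088
t 6.53 pos [ 0.5672 -0.0019  0.1815] yaw_y 8.28 tilt 0.02 q [-0.13 -0.04  1.81  0.    1.37 -0.28] F [-0.28 -1.19 -2.63] w 0.0088
shift cm now [-0.097  0.017 -0.045] after turn [-0.096  0.017 -0.045] turn [-0.0004 -0.0002  0.0014]
```

View pics/h_top.png

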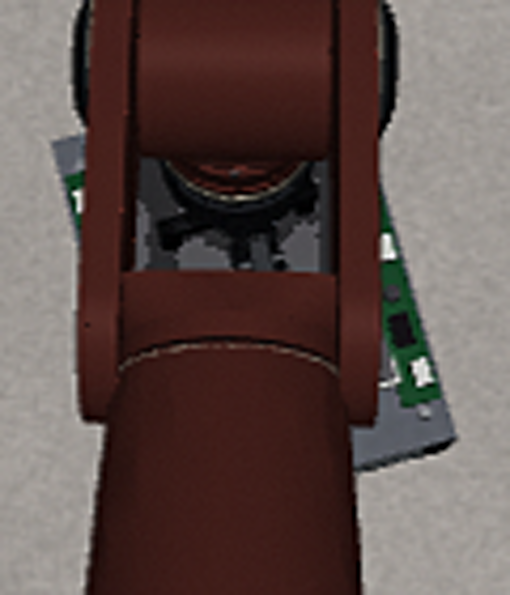

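View pics/h_side.png

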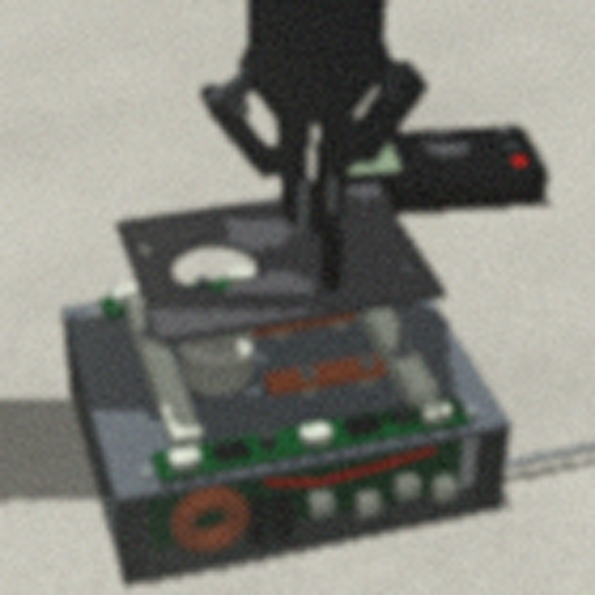

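Run:
```python
from fit import *
S3=lambda l:up(l,4.25,(180,120))
z=145.5
L=[[85,-62.5,z+5],[-85,62.5,z+5],[85,62.5,z+5],[38,0,z+4],[73,-30,z+4],[-73,30,z+4]]
fit([("side",L,S3([[119,223],[443,297],[150,334],[214,268],[143,249],[405,268]]))],[.5457,-.006,3.285],"guard")
# what arm says guard is
from rig import get_obs
t=np.radians(188.28);p=get_obs()['ee_pos'];print('arm guard',p[:2]+.022*np.array([np.cos(t),np.sin(t)]),t)
```

```text
guard side [ 0.5447 -0.0066  3.2504] res [[[-0.7, -0.7], [-0.0, 0.0], [0.4, 1.2], [-0.5, -0.3], [0.4, -0.4], [0.2, 0.5]]]
guard side [ 0.5447 -0.0066  3.2504] res [[[-0.7, -0.7], [-0.0, 0.0], [0.4, 1.2], [-0.5, -0.3], [0.4, -0.4], [0.2, 0.5]]]
arm guard [ 0.54563003 -0.00527278] 3.2861059156549235
```

```bash
python3 -m jog '[[-1,-0.09,0,1,0,0,0],[-1,0,0,1.2,0,0,0],[-1,0,0,1.05,0,0,0],[-1,0,0,0,0,0,0],[-1,0,0,0,0,0,0]]'; python3 go.py 0.5675 -0.0028 0.147 8.2
python3 - <<'E'
from h import *
p,d=snapshot("side");q=p[165:245,195:305]
cv2.imwrite("pics/h3.png",cv2.resize(q[:,:,::-1],None,fx=7,fy=7,interpolation=cv2.INTER_CUBIC))
E
```

```text
time_s: 7.05
ee_pos: [0.5664, -0.0035, 0.1472]
ee_rot: [-0.002, 0.655, 0.756, -0.001]
ft_force: [0.3, -0.1, -2.0]
gripper_width: 0.009
t 7.05 pos [ 0.5664 -0.0035  0.1472] yaw_y 8.19 tilt 0.21 q [-0.14 -0.    1.84  0.    1.31 -0.28] F [ 0.3  -0.06 -2.04] w 0.009
shift cm now [0.056 0.122 0.019] after turn [0.056 0.122 0.019] turn [-0.0036 -0.001  -0.0002]
```

View pics/h3.png

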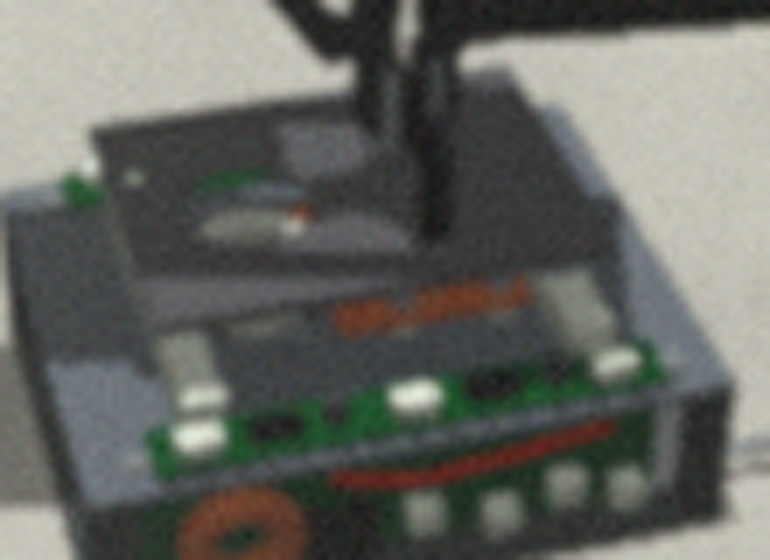

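```bash
python3 -m jog '[[-1,0,0,0.4,0,0,0],[-1,0,0,0.4,0,0,0],[-1,0,0,0,0,0,0],[-1,0,0,0,0,0,0]]'; python3 go.py 0.5675 -0.0028 0.14 8.2; python3 -m jog '[[-1,0,0,0.4,0,0,0],[-1,0,0,0.4,0,0,0],[-1,0,0,0,0,0,0],[-1,0,0,0,0,0,0]]'; python3 go.py
```

```text
time_s: 7.43
ee_pos: [0.5674, -0.0037, 0.1411]
ee_rot: [-0.0, 0.655, 0.756, -0.0]
ft_force: [0.3, -0.4, -2.2]
gripper_width: 0.0088
t 7.43 pos [ 0.5674 -0.0037  0.1411] yaw_y 8.19 tilt 0.02 q [-0.14  0.    1.84  0.    1.3  -0.28] F [ 0.33 -0.37 -2.17] w 0.0088
shift cm now [0.084 0.018 0.114] after turn [0.084 0.018 0.114] turn [-0.0003 -0.0001 -0.0001]
time_s: 7.77
ee_pos: [0.5672, -0.0036, 0.1327]
ee_rot: [-0.0, 0.655, 0.756, -0.0]
ft_force: [0.1, -0.2, -2.8]
gripper_width: 0.0093
t 7.77 pos [ 0.5672 -0.0036  0.1327] yaw_y 8.19 tilt 0.06 q [-0.14  0.01  1.85  0.    1.28 -0.28] F [ 0.06 -0.16 -2.77] w 0.0093
```

No contact at 13 mm below the pin tops, so both holes are over the pins. I'll go on down.

```bash
python3 -m jog '[[-1,0,0,0.4,0,0,0],[-1,0,0,0.4,0,0,0],[-1,0,0,0.2,0,0,0],[-1,0,0,0,0,0,0],[-1,0,0,0,0,0,0]]'; python3 go.py;  python3 -m jog '[[-1,0,0,0.15,0,0,0],[-1,0,0,0.15,0,0,0],[-1,0,0,0,0,0,0],[-1,0,0,0,0,0,0]]'; python3 go.py
```

```text
time_s: 8.18
ee_pos: [0.5673, -0.0036, 0.1229]
ee_rot: [-0.0, 0.655, 0.756, -0.0]
ft_force: [1.0, 0.7, -2.5]
gripper_width: 0.0088
t 8.18 pos [ 0.5673 -0.0036  0.1229] yaw_y 8.19 tilt 0.04 q [-0.14  0.02  1.85 -0.    1.26 -0.28] F [ 1.02  0.74 -2.47] w 0.0088
time_s: 8.52
ee_pos: [0.5679, -0.0037, 0.121]
ee_rot: [0.0, 0.655, 0.756, 0.0]
ft_force: [-0.8, 0.6, 1.1]
gripper_width: 0.0089
t 8.52 pos [ 0.5679 -0.0037  0.121 ] yaw_y 8.19 tilt 0.05 q [-0.14  0.03  1.85  0.    1.26 -0.28] F [-0.78  0.61  1.06] w 0.0089
```

```bash
python3 -m jog '[[-1,0,0,0.15,0,0,0],[-1,0,0,0,0,0,0],[-1,0,0,0,0,0,0]]'; python3 go.py;  python3 -m jog '[[1,0,0,0,0,0,0],[1,0,0,0,0,0,0],[1,0,0,0,0,0,0],[1,0,0,0,0,0,0],[1,0,0,0,0,0,0],[1,0,0,0,0,0,0]]'; python3 go.py
```

```text
time_s: 8.77
ee_pos: [0.5679, -0.0037, 0.1209]
ee_rot: [0.0, 0.655, 0.756, 0.0]
ft_force: [-5.7, 0.3, 8.6]
gripper_width: 0.0087
t 8.77 pos [ 0.5679 -0.0037  0.1209] yaw_y 8.2 tilt 0.02 q [-0.14  0.03  1.85 -0.    1.26 -0.28] F [-5.71  0.3   8.61] w 0.0087
time_s: 9.27
ee_pos: [0.5675, -0.0037, 0.1186]
ee_rot: [-0.0, 0.655, 0.756, -0.0]
ft_force: [0.9, -0.7, -0.3]
gripper_width: 0.0803
t 9.27 pos [ 0.5675 -0.0037  0.1186] yaw_y 8.19 tilt 0.01 q [-0.14  0.03  1.86  0.    1.26 -0.28] F [ 0.92 -0.74 -0.28] w 0.0803
```

```bash
python3 -m jog '[[1,0,0,-2,0,0,0],[1,0,0,-3,0,0,0],[1,0,0,-3.5,0,0,0],[1,0,0,-2.5,0,0,0],[1,0,0,0,0,0,0]]'; python3 go.py 0.4637 -0.3545 0.22 -28.3
```

```text
time_s: 9.68
ee_pos: [0.5709, -0.0041, 0.2364]
ee_rot: [0.005, 0.655, 0.756, 0.003]
ft_force: [0.6, -0.1, 1.1]
gripper_width: 0.0855
t 9.68 pos [ 0.5709 -0.0041  0.2364] yaw_y 8.2 tilt 0.69 q [-0.14 -0.08  1.76 -0.    1.45 -0.28] F [ 0.63 -0.1   1.1 ] w 0.0855
shift cm now [-33.149 -15.623   1.573] after turn [-35.933   7.176   1.642] turn [ 1.22e-02 -5.00e-04  6.37e-01]
```

```bash
python3 -m jog '[[1,-2.77,-1.27,0,0,0,0],[1,-2.77,-1.27,0,0,0,0],[1,-2.77,-1.27,0,0,0,0],[1,-2.77,-1.27,0,0,0,0],[1,-2.77,-1.27,0,0,0,0],[1,-2.77,-1.27,0,0,0,0],[1,-2.77,-1.27,0,0,0,0],[1,-2.77,-1.27,0,0,0,0],[1,-2.77,-1.27,0,0,0,0],[1,-2.77,-1.27,0,0,0,0],[1,-2.77,-1.27,0,0,0,0],[1,-2.77,-1.27,0,0,0,0]]'; python3 -m jog '[[1,0,0,0,0,0,0.106],[1,0,0,0,0,0,0.106],[1,0,0,0,0,0,0.106],[1,0,0,0,0,0,0.106],[1,0,0,0,0,0,0.106],[1,0,0,0,0,0,0.107],[1,0,0,0,0,0,0],[1,0,0,0,0,0,0],[1,0,0,0,0,0,0]]'; python3 go.py 0.4637 -0.3545 0.096 -28.3;  python3 - <<'E'
from h import *
for n in("top","side"):
    p,d=snapshot(n); c=calibration(n); np.save(f"{n}4.npy",d);cv2.imwrite(f"{n}4.png",p[:,:,::-1])
    if n=="top":q=p[150:270,205:315];s=5
    else:q=p[170:260,185:310];s=6
    cv2.imwrite(f"pics/k_{n}.png",cv2.resize(q[:,:,::-1],None,fx=s,fy=s,interpolation=cv2.INTER_CUBIC))
p=snapshot("side")[0];cv2.imwrite("pics/k_r.png",cv2.resize(p[200:350,150:350,::-1],None,fx=4,fy=4,interpolation=cv2.INTER_CUBIC))
E
```

```text
time_s: 10.68
ee_pos: [0.4633, -0.3557, 0.2282]
ee_rot: [-0.0, 0.655, 0.756, 0.0]
ft_force: [0.2, -0.1, 0.5]
gripper_width: 0.0856
time_s: 11.43
ee_pos: [0.464, -0.3543, 0.2284]
ee_rot: [-0.0, 0.858, 0.514, -0.0]
ft_force: [-0.4, -0.2, -0.6]
gripper_width: 0.0853
t 11.43 pos [ 0.464  -0.3543  0.2284] yaw_y -28.18 tilt 0.03 q [-0.78 -0.03  1.73 -0.    1.45 -0.29] F [-0.41 -0.15 -0.64] w 0.0853
shift cm now [-3.5000e-02 -1.0000e-02  1.3244e+01] after turn [-0.033 -0.016 13.244] turn [-0.0005 -0.0001  0.0022]
```

View pics/k_top.png

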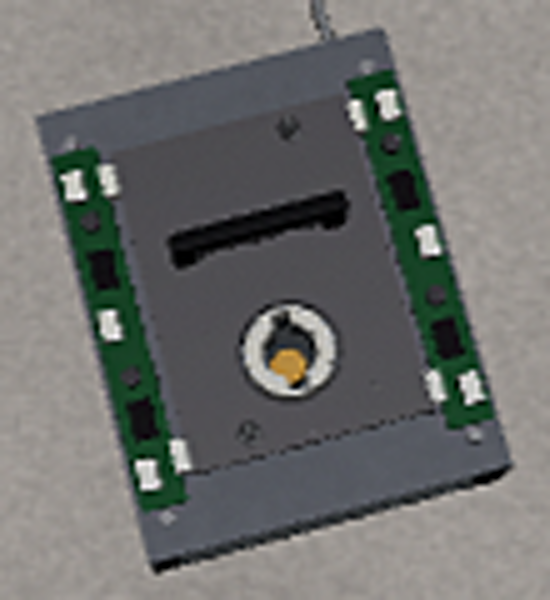

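View pics/k_side.png

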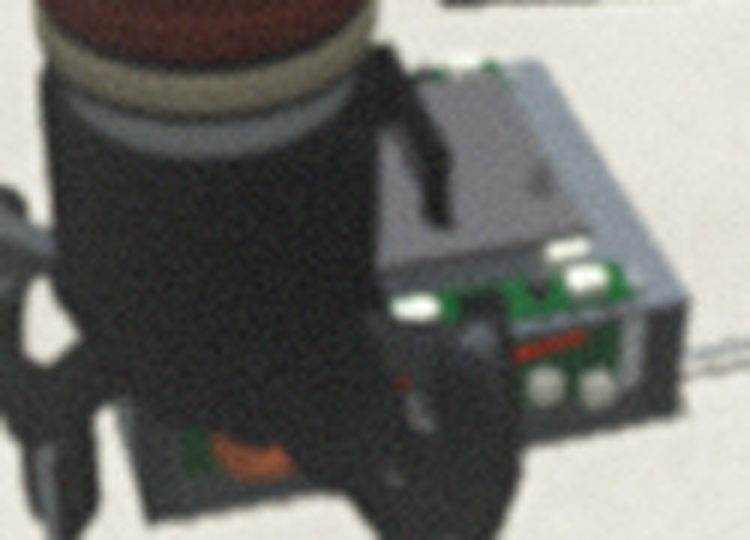

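View pics/k_r.png

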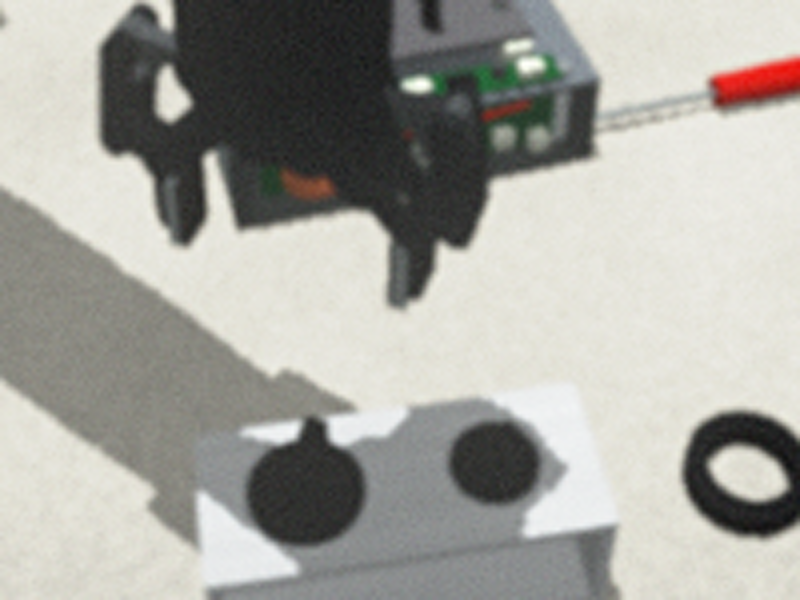

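The guard is home: both pins show through its holes and the holder is centred in the 50 mm hole. The open fingers are above the carrier. Next I'll descend and grip it.

```bash
python3 -m jog '[[1,0,-0.05,2,0,0,0],[1,0,0,3,0,0,0],[1,0,0,3,0,0,0],[1,0,0,2.6,0,0,0],[1,0,0,2,0,0,0],[1,0,0,1.04,0,0,0],[1,0,0,0,0,0,0],[1,0,0,0,0,0,0]]'; python3 go.py 0.4637 -0.3545 0.092 -28.3
python3 - <<'E'
from h import *
p=snapshot("side")[0];cv2.imwrite("pics/l_r.png",cv2.resize(p[250:365,150:350,::-1],None,fx=4,fy=4,interpolation=cv2.INTER_CUBIC))
E
```

```text
time_s: 12.25
ee_pos: [0.4638, -0.3543, 0.0927]
ee_rot: [-0.0, 0.858, 0.513, -0.0]
ft_force: [0.2, 0.1, -0.7]
gripper_width: 0.0855
t 12.25 pos [ 0.4638 -0.3543  0.0927] yaw_y -28.29 tilt 0.0 q [-0.78  0.1   1.83 -0.    1.21 -0.29] F [ 0.23  0.06 -0.7 ] w 0.0855
shift cm now [-0.022  0.005  0.067] after turn [-0.022  0.005  0.067] turn [-0.0001 -0.      0.0002]
```

View pics/l_r.png

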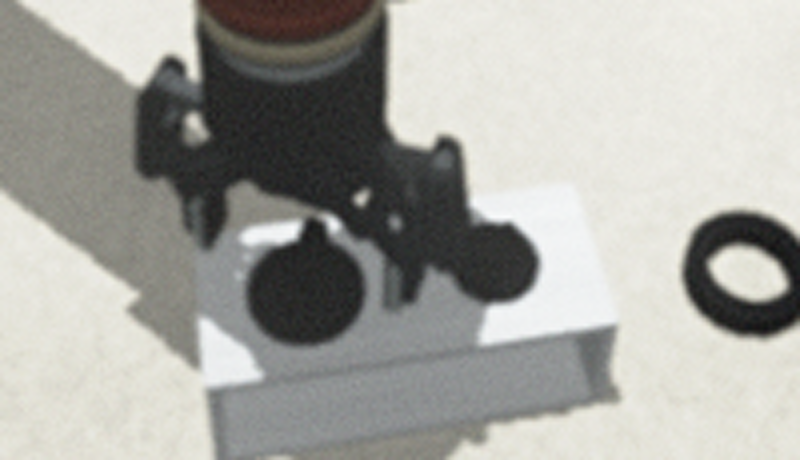

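```bash
python3 -m jog '[[1,0,0,0.05,0,0,0],[-1,0,0,0,0,0,0],[-1,0,0,0,0,0,0],[-1,0,0,0,0,0,0],[-1,0,0,0,0,0,0],[-1,0,0,0,0,0,0],[-1,0,0,0,0,0,0],[-1,0,0,0,0,0,0],[-1,0,0,0,0,0,0],[-1,0,0,0,0,0,0]]' 90; python3 go.py 0.4638 -0.3543 0.19 -28.3
python3 - <<'E'
from h import *
E
```

```text
time_s: 13.13
ee_pos: [0.4638, -0.3543, 0.0922]
ee_rot: [0.0, 0.859, 0.513, 0.0]
ft_force: [-0.4, 0.1, 2.5]
gripper_width: 0.0107
t 13.13 pos [ 0.4638 -0.3543  0.0922] yaw_y -28.31 tilt 0.03 q [-0.78  0.1   1.83 -0.    1.21 -0.29] F [-0.43  0.14  2.45] w 0.0107
shift cm now [-0.00e+00  2.00e-03 -9.78e+00] after turn [ 1.00e-03 -3.00e-03 -9.78e+00] turn [ 0.0005  0.0002 -0.0001]
```

```bash
python3 -m jog '[[-1,0,0,-1.5,0,0,0],[-1,0,0,-2.5,0,0,0],[-1,0,0,-3,0,0,0],[-1,0,0,-3,0,0,0],[-1,0,0,-2.5,0,0,0],[-1,0,0,-2,0,0,0],[-1,0,0,0,0,0,0],[-1,0,0,0,0,0,0]]'; python3 go.py; python3 -m jog '[[-1,1.5,-0.57,0,0,0,0],[-1,2.7,-1.03,0,0,0,0],[-1,2.9,-1.11,0,0,0,0],[-1,2.9,-1.11,0,0,0,0],[-1,2.9,-1.11,0,0,0,0],[-1,2.9,-1.11,0,0,0,0],[-1,2.9,-1.11,0,0,0,0],[-1,2.9,-1.11,0,0,0,0],[-1,2.9,-1.11,0,0,0,0],[-1,2.9,-1.11,0,0,0,0],[-1,2.7,-1.03,0,0,0,0],[-1,2.2,-0.86,0,0,0,0]]'; python3 -m jog '[[-1,0,0,0,0,0,-0.1227],[-1,0,0,0,0,0,-0.1227],[-1,0,0,0,0,0,-0.1227],[-1,0,0,0,0,0,-0.1227],[-1,0,0,0,0,0,-0.1227],[-1,0,0,0,0,0,-0.1227],[-1,0,0,0,0,0,-0.1227],[-1,0,0,0,0,0,-0.1227],[-1,0,0,0,0,0,-0.1227],[-1,0,0,0,0,0,-0.1227],[-1,0,0,0,0,0,-0.1227],[-1,0,0,0,0,0,-0.1227]]';  python3 -m jog '[[-1,0,0,0,0,0,-0.1227],[-1,0,0,0,0,0,-0.1227],[-1,0,0,0,0,0,-0.1227],[-1,0,0,0,0,0,-0.1227],[-1,0,0,0,0,0,-0.1227],[-1,0,0,0,0,0,-0.1227],[-1,0,0,0,0,0,0],[-1,0,0,0,0,0,0],[-1,0,0,0,0,0,0]]'; python3 go.py .5081 -.0113 .237 98.2
 python3 - <<'E'
from h import *
for n in("top","side"):
    p,d=snapshot(n); c=calibration(n); np.save(f"{n}5.npy",d);cv2.imwrite(f"{n}5.png",p[:,:,::-1])
p=p[110:260,175:325]
cv2.imwrite("pics/m_s.png",cv2.resize(p[:,:,::-1],None,fx=4,fy=4,interpolation=cv2.INTER_CUBIC))
E
```

```text
time_s: 13.8
ee_pos: [0.4639, -0.3544, 0.2375]
ee_rot: [0.001, 0.859, 0.513, 0.0]
ft_force: [0.5, 0.9, -2.3]
gripper_width: 0.0104
t 13.8 pos [ 0.4639 -0.3544  0.2375] yaw_y -28.3 tilt 0.11 q [-0.78 -0.04  1.72 -0.    1.46 -0.29] F [ 0.54  0.88 -2.26] w 0.0104
time_s: 14.8
ee_pos: [0.5061, -0.0081, 0.2337]
ee_rot: [-0.002, 0.858, 0.513, -0.002]
ft_force: [1.6, 0.2, -1.5]
gripper_width: 0.0102
time_s: 15.8
ee_pos: [0.5061, -0.0101, 0.2335]
ee_rot: [-0.003, 0.289, 0.957, -0.0]
ft_force: [0.1, 0.1, -0.6]
gripper_width: 0.0106
time_s: 16.55
ee_pos: [0.5071, -0.0106, 0.2353]
ee_rot: [-0.001, -0.071, 0.997, 0.0]
ft_force: [0.8, 0.4, -1.7]
gripper_width: 0.0104
t 16.55 pos [ 0.5071 -0.0106  0.2353] yaw_y 98.11 tilt 0.15 q [-0.17 -0.23  1.89  0.    1.48 -1.88] F [ 0.8   0.38 -1.72] w 0.0104
shift cm now [-0.093 -0.08  -0.171] after turn [-0.094 -0.081 -0.171] turn [ 0.0009 -0.0025 -0.0016]
```

View pics/m_s.png

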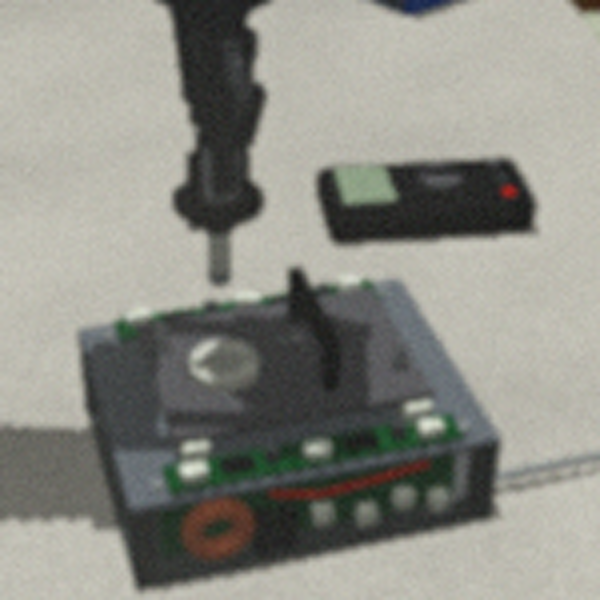

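View top5.png

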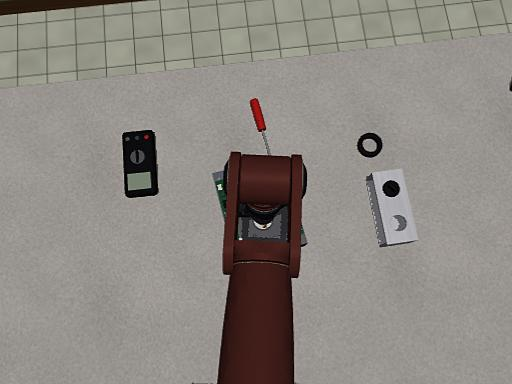

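Run:
```python
from fit import *
c=calibration("side");z=.2353
U=lambda l:up(l,4,(175,110))
print('flange',atz(c,U([[218,201]]),z-.0195)); print('tip',atz(c,U([[220,279]]),z-.080))
print('holder side',atz(c,S([[277,182]]),.095),atz(c,U([[226,362]]),.095),'top',atz(calibration("top"),T([[290,350]]),.095))
# flange mask via depth around
d=np.load("side5.npy");v,u=np.mgrid[110:260,175:325];v=v.ravel();u=u.ravel();dv=d[v,u];ok=dv>0
P=dep(c,np.c_[u,v][ok],dv[ok])
m=(abs(P[:,2]-.2155)<.004)&(abs(P[:,0]-.508)<.06)&(abs(P[:,1]+.011)<.06);b=P[m];print(len(b),b.min(0),b.max(0))
m=(abs(P[:,2]-.17)<.01)&(abs(P[:,0]-.508)<.06)&(abs(P[:,1]+.011)<.06);b=P[m];print('fuse',len(b),b.mean(0),b.min(0),b.max(0))
# holder circle rim
for n in("top","side"):
    c=calibration(n);d=np.load(n+".npy");v,u=np.nonzero(d>0);P=dep(c,np.c_[u,v],d[v,u])
    m=(abs(P[:,2]-.095)<.005)&(np.hypot(P[:,0]-.508,P[:,1]+.011)<.03);b=P[m];(cx,cy),r=cv2.minEnclosingCircle((b[:,:2]*1000).astype(np.float32));print('rim',n,len(b),cx,cy,r,b[:,2].mean())
```

```text
flange [[ 0.50744128 -0.01152964  0.2158    ]]
tip [[ 0.50803617 -0.00570273  0.1553    ]]
holder side [[ 0.50910783 -0.01218386  0.095     ]] [[ 0.50998329 -0.01319714  0.095     ]] top [[ 0.50786753 -0.01118421  0.095     ]]
105 [ 0.48042269 -0.04117181  0.21342069] [0.53441665 0.00525895 0.21948713]
fuse 40 [ 0.5069441  -0.01651245  0.17035777] [ 0.50092861 -0.02033204  0.16132424] [ 0.51346934 -0.01229106  0.17983354]
rim top 140 507.955322265625 -10.386698722839355 22.524633407592773 0.09361206254030793
rim side 137 506.7563781738281 -13.755407333374023 24.227869033813477 0.09443549126733419
```

```bash
python3 -m jog '[[-1,0,0,1.5,0,0,0],[-1,0,0,2,0,0,0],[-1,0,0,1.5,0,0,0],[-1,0,0,0,0,0,0],[-1,0,0,0,0,0,0],[-1,0,0,0,0,0,0]]';  python3 go.py .5084 -.0107 .18 98.2
 python3 - <<'E'
from h import *
p,d=snapshot("side");np.save("side6.npy",d)
p=p[150:230,195:275]
cv2.imwrite("pics/n_s.png",cv2.resize(p[:,:,::-1],None,fx=7,fy=7,interpolation=cv2.INTER_CUBIC))
E
```

```text
time_s: 17.15
ee_pos: [0.5084, -0.0112, 0.1879]
ee_rot: [0.001, -0.072, 0.997, -0.0]
ft_force: [0.4, -0.4, -1.0]
gripper_width: 0.0104
t 17.15 pos [ 0.5084 -0.0112  0.1879] yaw_y 98.21 tilt 0.07 q [-0.17 -0.19  1.94 -0.    1.39 -1.88] F [ 0.44 -0.42 -0.96] w 0.0104
shift cm now [-0.008  0.049  0.792] after turn [-0.009  0.049  0.792] turn [-0.0004  0.0012  0.0002]
```

View pics/n_s.png

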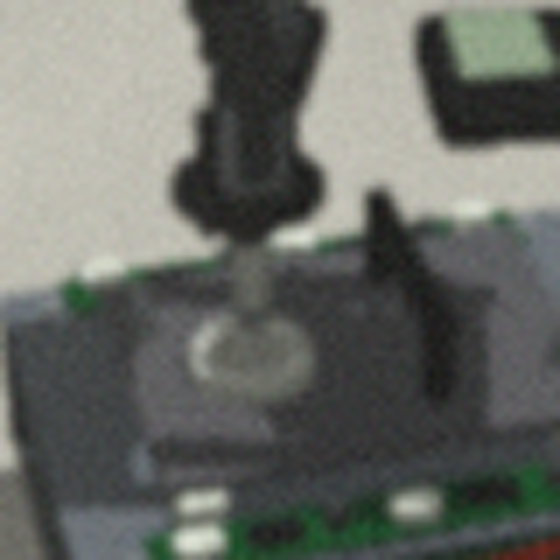

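```bash
python3 -m jog '[[-1,0,0.04,1.2,0,0,0],[-1,0,0,1.2,0,0,0],[-1,0,0,1.2,0,0,0],[-1,0,0,0.4,0,0,0],[-1,0,0,0,0,0,0],[-1,0,0,0,0,0,0]]';  python3 go.py;  python3 -m jog '[[-1,0,0,0.4,0,0,0],[-1,0,0,0.4,0,0,0],[-1,0,0,0,0,0,0],[-1,0,0,0,0,0,0]]';  python3 go.py .5084 -.0107 .13 98.2;  python3 -m jog '[[-1,0,0,0.3,0,0,0],[-1,0,0,0.3,0,0,0],[-1,0,0,0,0,0,0]]';  python3 go.py .5084 -.0107 .13 98.2
```

```text
time_s: 17.7
ee_pos: [0.5074, -0.0107, 0.1461]
ee_rot: [-0.001, -0.072, 0.997, 0.0]
ft_force: [0.0, -0.3, -0.7]
gripper_width: 0.0106
t 17.7 pos [ 0.5074 -0.0107  0.1461] yaw_y 98.24 tilt 0.09 q [-0.17 -0.15  1.98 -0.    1.31 -1.88] F [ 0.01 -0.28 -0.65] w 0.0106
time_s: 18.03
ee_pos: [0.5077, -0.0107, 0.1388]
ee_rot: [-0.0, -0.072, 0.997, 0.0]
ft_force: [0.5, 0.3, -1.8]
gripper_width: 0.0106
t 18.03 pos [ 0.5077 -0.0107  0.1388] yaw_y 98.24 tilt 0.01 q [-0.17 -0.14  1.98 -0.    1.3  -1.88] F [ 0.49  0.27 -1.84] w 0.0106
shift cm now [-0.065 -0.006  0.878] after turn [-0.065 -0.006  0.878] turn [ 0.     -0.0002  0.0007]
time_s: 18.28
ee_pos: [0.5074, -0.0107, 0.1322]
ee_rot: [-0.001, -0.072, 0.997, 0.0]
ft_force: [-1.1, -0.4, -1.5]
gripper_width: 0.0099
t 18.28 pos [ 0.5074 -0.0107  0.1322] yaw_y 98.24 tilt 0.06 q [-0.17 -0.13  1.99 -0.    1.29 -1.88] F [-1.1  -0.43 -1.49] w 0.0099
shift cm now [-0.096 -0.018  0.219] after turn [-0.095 -0.018  0.219] turn [ 0.0003 -0.001   0.0007]
```

```bash
python3 -m jog '[[-1,-0.04,0,0.2,0,0,0],[-1,0,0,0.2,0,0,0],[-1,0,0,0,0,0,0]]';  python3 go.py;  python3 -m jog '[[-1,0,0,0.2,0,0,0],[-1,0,0,0.2,0,0,0],[-1,0,0,0,0,0,0]]';  python3 go.py
```

```text
time_s: 18.53
ee_pos: [0.508, -0.0106, 0.1284]
ee_rot: [-0.0, -0.072, 0.997, 0.0]
ft_force: [-0.2, -0.1, -1.3]
gripper_width: 0.011
t 18.53 pos [ 0.508  -0.0106  0.1284] yaw_y 98.24 tilt 0.04 q [-0.17 -0.13  1.99  0.    1.28 -1.88] F [-0.18 -0.1  -1.32] w 0.011
time_s: 18.78
ee_pos: [0.5084, -0.0107, 0.1249]
ee_rot: [0.0, -0.072, 0.997, -0.0]
ft_force: [-0.3, 0.6, 2.6]
gripper_width: 0.0104
t 18.78 pos [ 0.5084 -0.0107  0.1249] yaw_y 98.24 tilt 0.02 q [-0.17 -0.12  1.99  0.    1.27 -1.88] F [-0.25  0.57  2.63] w 0.0104
```

Spring contact came exactly at the predicted TCP height of 0.125. I'll press to the rim.

```bash
python3 -m jog '[[-1,0,0,0.3,0,0,0],[-1,0,0,0.3,0,0,0],[-1,0,0,0.2,0,0,0],[-1,0,0,0.1,0,0,0],[-1,0,0,0,0,0,0]]';  python3 go.py;  python3 -m jog '[[-1,0,0,0.15,0,0,0],[-1,0,0,0,0,0,0],[-1,0,0,0,0,0,0]]';  python3 go.py
```

```text
time_s: 19.2
ee_pos: [0.5087, -0.0107, 0.1172]
ee_rot: [0.0, -0.072, 0.997, -0.0]
ft_force: [-2.6, 0.7, 8.8]
gripper_width: 0.0105
t 19.2 pos [ 0.5087 -0.0107  0.1172] yaw_y 98.24 tilt 0.04 q [-0.17 -0.11  2.   -0.    1.26 -1.88] F [-2.61  0.71  8.81] w 0.0105
time_s: 19.45
ee_pos: [0.5088, -0.0107, 0.1172]
ee_rot: [0.0, -0.072, 0.997, -0.0]
ft_force: [-7.4, 0.8, 16.1]
gripper_width: 0.0105
t 19.45 pos [ 0.5088 -0.0107  0.1172] yaw_y 98.25 tilt 0.01 q [-0.17 -0.11  2.   -0.    1.26 -1.88] F [-7.35  0.84 16.09] w 0.0105
```

```bash
python3 -m jog '[[-1,0,0,0,0,0,0.06],[-1,0,0,0,0,0,0.1],[-1,0,0,0,0,0,0.1],[-1,0,0,0,0,0,0.1],[-1,0,0,0,0,0,0.1],[-1,0,0,0,0,0,0]]';  python3 go.py .5088 -.0107 .117 8.2
```

```text
time_s: 19.95
ee_pos: [0.5103, -0.0114, 0.1172]
ee_rot: [0.003, 0.159, 0.987, -0.0]
ft_force: [-1.0, -0.0, 10.7]
gripper_width: 0.0102
t 19.95 pos [ 0.5103 -0.0114  0.1172] yaw_y 71.69 tilt 0.3 q [-0.17 -0.11  1.99 -0.    1.25 -1.42] F [-1.02 -0.02 10.71] w 0.0102
shift cm now [0.165 0.017 0.019] after turn [ 0.089 -0.141  0.02 ] turn [0.0028 0.0047 1.1082]
```

```bash
python3 -m jog '[[-1,0,0,0.05,0,0,0.1],[-1,0,0,0,0,0,0.1],[-1,0,0,0,0,0,0.1],[-1,0,0,0,0,0,0.1],[-1,0,0,0,0,0,0.1],[-1,0,0,0,0,0,0.1],[-1,0,0,0,0,0,0]]';  python3 go.py .5088 -.0107 .117 8.2
```

```text
time_s: 20.53
ee_pos: [0.5105, -0.0116, 0.1172]
ee_rot: [0.003, 0.444, 0.896, 0.0]
ft_force: [-1.6, -2.8, 13.0]
gripper_width: 0.011
t 20.53 pos [ 0.5105 -0.0116  0.1172] yaw_y 37.32 tilt 0.33 q [-0.17 -0.11  1.99 -0.    1.25 -0.82] F [-1.63 -2.78 13.  ] w 0.011
shift cm now [ 0.175 -0.08   0.019] after turn [ 0.114 -0.155  0.02 ] turn [0.004  0.0042 0.5082]
```

```bash
python3 -m jog '[[-1,0,0,0.03,0,0,0.1],[-1,0,0,0,0,0,0.1],[-1,0,0,0,0,0,0.1],[-1,0,0,0,0,0,0.1],[-1,0,0,0,0,0,0.1],[-1,0,0,0,0,0,0],[-1,0,0,0,0,0,0]]';  python3 go.py .5088 -.0107 .117 8.2;python3 -c "
from rig import *;print(get_obs()['moment'])"; python3 -m jog '[[-1,0,0,0,0,0,0.03],[-1,0,0,0,0,0,0.03],[-1,0,0,0,0,0,0],[-1,0,0,0,0,0,0]]';  python3 go.py .5088 -.0107 .117 8.2;python3 -c "
from rig import *;print(get_obs()['moment'])"
```

```text
time_s: 21.12
ee_pos: [0.5094, -0.0116, 0.1171]
ee_rot: [0.001, 0.65, 0.76, -0.0]
ft_force: [-7.6, -2.3, 18.8]
gripper_width: 0.0102
t 21.12 pos [ 0.5094 -0.0116  0.1171] yaw_y 8.87 tilt 0.16 q [-0.17 -0.11  1.99 -0.    1.26 -0.32] F [-7.62 -2.26 18.77] w 0.0102
shift cm now [ 0.102 -0.042  0.013] after turn [ 0.102 -0.043  0.014] turn [0.0011 0.0026 0.0116]
[-0.26160544  1.49745798  0.02140636]
time_s: 21.45
ee_pos: [0.5087, -0.0116, 0.1172]
ee_rot: [0.001, 0.673, 0.74, -0.001]
ft_force: [-10.7, -1.8, 21.0]
gripper_width: 0.0105
t 21.45 pos [ 0.5087 -0.0116  0.1172] yaw_y 5.47 tilt 0.14 q [-0.17 -0.11  2.   -0.    1.26 -0.26] F [-10.71  -1.8   20.96] w 0.0105
shift cm now [0.085 0.014 0.017] after turn [0.084 0.018 0.017] turn [-0.0007  0.0023 -0.0477]
[-0.25328871  1.87885104  0.12859367]
```

```bash
python3 -m jog '[[-1,0,0,0,0,0,0.03],[-1,0,0,0,0,0,0.02],[-1,0,0,0,0,0,0],[-1,0,0,0,0,0,0]]';  python3 go.py .5088 -.0107 .117 8.2;python3 -c "
from rig import *;print(get_obs()['moment'])"
 python3 - <<'E'
from h import *
for n in("top","side"):
    p,d=snapshot(n);np.save(n+"7.npy",d);p=p[150:250,185:315]
    cv2.imwrite(f"pics/o_{n}.png",cv2.resize(p[:,:,::-1],None,fx=6,fy=6,interpolation=cv2.INTER_CUBIC))
E
```

```text
time_s: 21.78
ee_pos: [0.5086, -0.0115, 0.1172]
ee_rot: [0.001, 0.69, 0.724, -0.001]
ft_force: [-11.3, -1.4, 20.4]
gripper_width: 0.0107
t 21.78 pos [ 0.5086 -0.0115  0.1172] yaw_y 2.74 tilt 0.17 q [-0.17 -0.11  2.   -0.    1.26 -0.21] F [-11.34  -1.41  20.39] w 0.0107
shift cm now [0.082 0.022 0.016] after turn [0.079 0.03  0.017] turn [-0.001   0.0027 -0.0953]
[-0.21985858  1.96820579  0.8378926 ]
```

View pics/o_side.png

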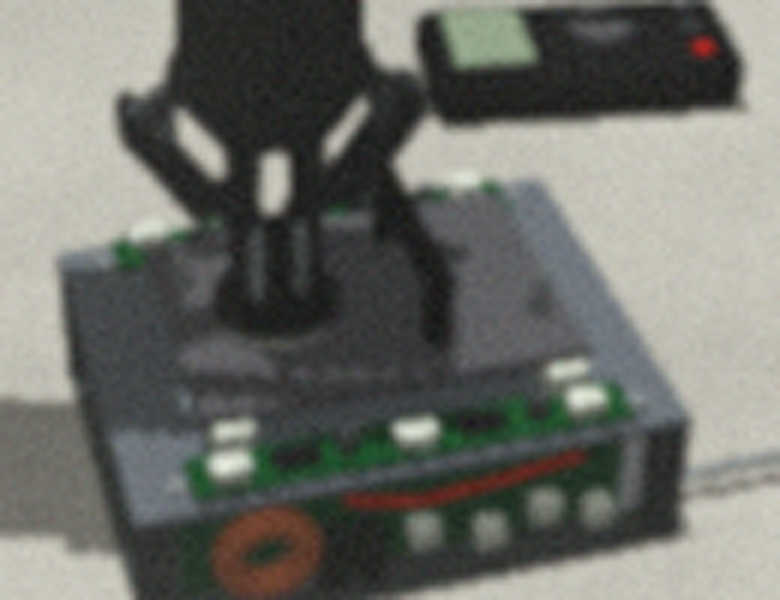

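View pics/o_top.png

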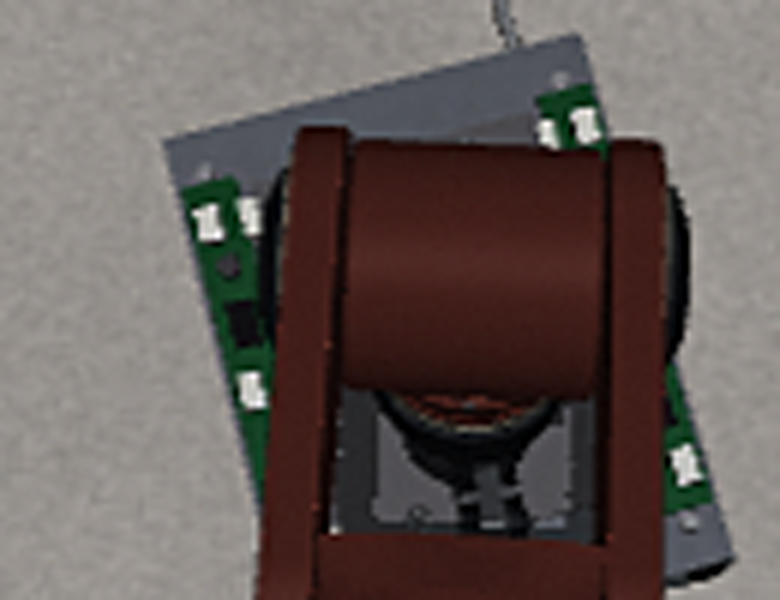

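The moment about the vertical jumped from 0.13 to 0.84 N·m at about 3° of yaw, so the lugs are at the stop. The flange is at the rim and the guard is flush. I'll check that the hold is steady, then hand in.

```bash
python3 -m jog '[[-1,0,0,0,0,0,0],[-1,0,0,0,0,0,0],[-1,0,0,0,0,0,0],[-1,0,0,0,0,0,0],[-1,0,0,0,0,0,0],[-1,0,0,0,0,0,0]]'; python3 go.py
python3 - <<'E'
from h import *
c=calibration("side");d=snapshot("side")[1];v,u=np.mgrid[150:250,185:315];v=v.ravel();u=u.ravel();dv=d[v,u]
P=dep(c,np.c_[u,v],dv)
# guard-local points on top face
t=3.285;q=P[:,:2]-[.5457,-.0059];l=np.c_[q@[np.cos(t),np.sin(t)],q@[-np.sin(t),np.cos(t)]]
for nm,m in (("guard +x,+y",(l[:,0]>60)&(l[:,0]<83)&(l[:,1]>10)&(l[:,1]<60)),("dummy",l[:,0]>9e9)):pass
l*=1000
for x0,x1,y0,y1 in((66,82,20,60),(-82,-66,-60,10),(-60,-35,30,60),(-82,-40,-58,-10)):
    m=(l[:,0]>x0)&(l[:,0]<x1)&(l[:,1]>y0)&(l[:,1]<y1)&(P[:,2]<.11);print(m.sum(),np.median(P[m,2]).round(4))
print(get_obs()['moment'])
r=np.hypot(P[:,0]-.508,P[:,1]+.0113);m=(r<.028)&(r>.02)&(P[:,2]<.106)&(P[:,2]>.085);print('flange z',np.median(P[m,2]),m.sum())
E
```

```text
time_s: 22.38
ee_pos: [0.5086, -0.0115, 0.1172]
ee_rot: [0.001, 0.69, 0.724, -0.001]
ft_force: [-10.5, -1.8, 20.1]
gripper_width: 0.0103
t 22.38 pos [ 0.5086 -0.0115  0.1172] yaw_y 2.74 tilt 0.17 q [-0.17 -0.11  2.   -0.    1.26 -0.21] F [-10.54  -1.79  20.14] w 0.0103
65 0.0906
85 0.0906
100 0.0902
138 0.0905
[-0.2172957   1.90391711  0.87543317]
flange z 0.1000481935352359 109
```

```bash
python3 -c "
from rig import order;print(order.close_job())"; python3 go.py
```

```text
the job is handed in; nothing more can be done
None
the job is handed in; nothing more can be done
```

The job is done and handed in at about 22.4 s of the 59 s allowed. The guard is seated, and the larger carrier is pushed in, turned to its stop, and still gripped and pressed down. The hand-in reports no verdict, so what follows is from my own last checks.

- **Guard:** I lowered it by its handle over both pins and let go. Its top measured 90.2–90.6 mm at four places, where 90 mm means flush. A picture taken before the carrier went in showed both pins through their holes and the holder centred in the 50 mm hole.
- **Carrier:** The spring contact came at the expected height. The hand stopped hard at 117.2 mm, where about 117 mm was expected. The flange top measured 100.0 mm, which means it sits on the rim.
- **Twist:** I turned it clockwise until the twisting moment jumped from 0.13 to 0.84 N·m, which I took as the stop. The hand ended about 5.5° past my estimate of a quarter turn, within the 11.5° allowed; I put this down to play at the stop or an error in the measured yaw.
- **Final hold:** The arm was steady for the last 0.6 s before hand-in. It was pressing with about 20 N (grip set to 90 N), with a sideways force of about 10 N.
- **Disagreements:** The two cameras differed by 1–2 mm on positions. A side-view estimate of the guard's yaw also differed from the arm's by about 0.035 rad, but the guard went over the pins without catching.
- **Bystanders:** I did not touch the spare carrier, meter, tape or screwdriver. They looked in place in the pictures, but I did not measure them again at the end.

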